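Bed the carved fragments in their foam cut-outs

ROBOT

A 7-joint arm with a two-finger parallel gripper is mounted at the origin on the work surface. World frame = base frame: x ahead of the robot, y to its left, z up, the work surface at z = 0. Lengths are in m, angles in degrees, forces in N, time in s.
With the tool pointing down it reaches from about 0.425 to 0.925 m from the base axis. Payload 6.8 kg.
Tool frame: the origin (TCP) lies on the centre line of the jaws, within the pads' length; the fingertips stand 25 mm ahead of it and the grasp point (between the pads) lies 6 mm ahead of it; z points along the fingers, y is the line along which they close (so a half turn about z gives the same grasp; the last joint's range is limited). The gripper opens to 85 mm and grips with 20 to 120 N. Pads are 22 mm wide; open, the fingers measure 114 mm over their backs; the gripper's body (76 mm by 85 mm) begins 54 mm behind the grasp point. The pads swing forward as they close: fully open they stand 13 mm farther back than shut.
Start: joints at [-72.485, 27.33, 1.283, 89.118, -0.659, 63.558, -4.761], TCP at [0.271, 0.618, 0.256] pointing down, gripper open.
Joint ranges: [-169.35, 169.35], [-19.33, 120.38], [-80.79, 83.38], [13.8, 139.57], [-78.32, 258.32], [9.67, 109.79], [-169.56, 169.56]. Speed limits (degrees/s): [136.94, 136.94, 180, 180, 180, 180, 180].

INTERFACE

Orientations are given as a 3x3 rotation matrix whose columns are the frame's x, y, z axes.
In Python, from bench import sensors, camera, manip gives the robot as it stands.
- The arm moves only by the shell command python3 -m handwheel 'ROWS' [FORCE]. ROWS is JSON, a list of rows, each a list of 5 numbers: the shift along the tool's x, y, z in mm, then the turn about the tool's z in degrees, then the gripper's target within -1 to 1 (shut at 1, half-way at 0, fully open at -1). In form: [[x, y, z, turn, hand], ...]. A call has 1 to 20 rows; each row is the pose to reach, as a shift and turn from the pose commanded when the call began, along the tool's axes at that moment; what a row does not reach only later rows make up. A row lasts 1/8 s, in which the tool goes at most 62.5 mm and 10.7 degrees, less where a joint would pass 70% of its speed; a pose out of reach is approached as far as the arm can. A call with a gripper value outside its range is refused whole. The fingers move at their own pace and stop on an object; FORCE is the grip in N (left out, the last holds). Time passes only in rows, so rows that repeat a pose let the fingers close. It gives the time, the measured TCP pose, the force, the opening and the grip force at its end, in the units of the state.
- sensors.state(): the state, without advancing time (a new reading comes with each control period).
- camera(name): name is "side" or "top" or "wrist"; returns a dict with "pixels" (420x560x3 uint8, red, green, blue), "depth" (420x560 float32, m along the optical axis (not along the pixel's ray), 0 where there is no reading), "fx", "fy", "cx", "cy" (pixels), "xyz" and "orientation" of the camera in the world. Camera axes: x right, y down, z forward; pixel columns grow to the right and rows downward; lengths in m; the calibration is good to about 2 mm. A picture is of the moment at which its call begins.
- manip.sign_off(): hands the job in; it is judged then, once.
The state is a dict: "time": time; "q": joint angles; "joint_velocities": joint speeds; "tau": joint torques, N m; "position": TCP position; "ee_rot": TCP orientation; "ft_force": force on the tool from outside, world axes, zero at the start; "torque": the same for the moment, N m; "finger_gap": finger opening in m; "grasp_force": force on a finger pad.
Only numpy, scipy, OpenCV 4.12 (cv2) and the standard library are available. Lean on these libraries where they do the work, as an engineer would, in place of code of your own. Each camera call takes 0.05 s, during which the arm holds its last target. There are 200 camera calls.

TASK

Four loose carved fragments (a crescent, a round rosette, a square plinth and a straight moulding) are standing about on the conservation bench: put each one upright, gilded side up, into the foam block whose cut-out has its shape and size, so that all four sit flat on the bottom of their own cut-outs. The crescent's open side goes over the foam island. Lower each piece in gently rather than dropping it, never turn one over, and do not push or tip the angel figurine or the glass jar standing among them.

Things in the scene. Friction and masses are not known exactly. Their poses are not given: they have to be found in the camera images.
- crescent_center (a point): Loose, about 70 g, dark wood, gilded top, 40 mm tall, sides upright to 32 mm. Crescent moon: outer radius 34 mm, inner radius 26 mm, back 25 mm thick, two thin horns. Point: mid-thickness of the back, half-way up (20 mm); x points to the open side (outer circle's centre 21.5 mm along +x), z up. Grip there along x, one finger in the hollow (pads meet at about 30 mm).
- rosette_center (a point): Loose, about 70 g, dark wood, gilded top, 40 mm tall, sides upright to 32 mm. Round rosette, 50 mm in diameter, ring of gilded beads on top. Point: its centre, half-way up (20 mm above the underside), z up.
- plinth_center (a point): Loose, about 70 g, dark wood, gilded top, 40 mm tall, sides upright to 32 mm. Square plinth, 42 by 42 mm, with two smaller square steps on top. Point: its centre, half-way up (20 mm above the underside); x and y along its sides, z up.
- moulding_center (a point): Loose, about 70 g, dark wood, gilded top, 40 mm tall, sides upright to 32 mm. Straight moulding bar, 86 mm long (x), 28 mm wide (y), gilded cross-bands on an 18 mm wide top ridge. Point: its centre, half-way up (20 mm above the underside), z up.
- foam_crescent_seat (a point): Fixed white foam block 16 mm thick; grey-floored recess 8 mm deep, 6 mm larger all round than the piece; grip pieces high so fingers stay above the foam. 94 mm square, crescent recess: round hole of radius 40 mm with a foam island of radius 20 mm at its open side. Point: recess floor (8 mm above the table), right below where the crescent's point belongs; x to the open side (block centre 21.5 mm along +x).
- foam_rosette_seat (a point): Fixed white foam block 16 mm thick; grey-floored recess 8 mm deep, 6 mm larger all round than the piece; grip pieces high so fingers stay above the foam. 78 mm square, round recess 62 mm in diameter. Point: centre of the recess floor, 8 mm above the table, z up.
- foam_plinth_seat (a point): Fixed white foam block 16 mm thick; grey-floored recess 8 mm deep, 6 mm larger all round than the piece; grip pieces high so fingers stay above the foam. 70 mm square, square recess 54 by 54 mm. Point: centre of the recess floor, 8 mm above the table; x and y along the recess sides, z up.
- foam_moulding_seat (a point): Fixed white foam block 16 mm thick; grey-floored recess 8 mm deep, 6 mm larger all round than the piece; grip pieces high so fingers stay above the foam. 114 by 56 mm, long recess 98 mm (x) by 40 mm (y). Point: centre of the recess floor, 8 mm above the table, z up.
- figurine_center (a point): Bystander, leave alone: loose carved wooden angel figurine, 125 mm tall, foot 50 mm in diameter, small gilded wings. Point: on its axis 60 mm above the table.
- jar_center (a point): Bystander, leave alone: loose clear glass jar with a white cap, 46 mm in diameter, 70 mm tall. Point: on its axis 35 mm above the table.

How it is judged:
By the outcome, as a careful person would: the job done as asked, in the order asked, and still so for the second after the job is handed in, with the robot touching nothing.
It also fails if it takes over 125 s, if anything falls off the work surface, if the arm or the gripper's body presses on something with over 40 N, if the wrist force passes 120 N, or if a joint passes its speed limit or range.

## Working session

There is one attempt and no reset: what is moved stays moved. The work goes in short steps, Python scripts to look and compute and a shell command to move; the robot and the scene stay as the last step left them, time stands still between calls to the robot, and variables do not carry over. Pictures are saved under pics/ and viewed, at most 14 in all, crops included, and the job is handed in when it is done.

```bash
ls; mkdir -p pics; python3 - <<'E'
from bench import sensors,camera
import cv2,numpy as np
for n in ("top","side"):
    c=camera(n); cv2.imwrite(f"pics/{n}0.png",c["pixels"][:,:,::-1]); np.savez(f"{n}0.npz",**c)
    print(n,c["fx"],c["cx"],c["cy"],c["xyz"],np.round(c["orientation"],3).tolist())
s=sensors.state();print(s["time"],s["position"],np.round(s["ee_rot"],3).tolist(),s["finger_gap"])
E
```

```text
pics
top 383.90581248201954 282.20917912662856 208.8908113286275 [0.41932357 0.00764457 0.95676542] [[-0.006, -0.99, 0.14], [-1.0, 0.005, -0.005], [0.004, -0.14, -0.99]]
side 500.72081022336033 277.2415002263107 215.4504366428155 [ 0.12837069 -0.68683229  0.95636597] [[0.83, -0.421, 0.365], [-0.557, -0.611, 0.562], [-0.014, -0.67, -0.742]]
0.1 [0.27122593 0.6175929  0.25541554] [[-0.916, 0.402, -0.001], [0.402, 0.916, -0.002], [-0.0, -0.002, -1.0]] 0.08548207479114019
```

View pics/top0.png

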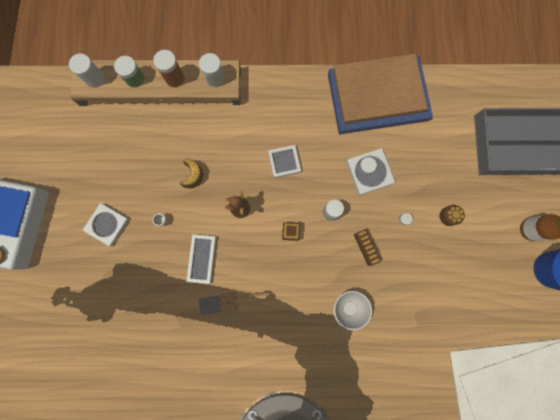

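View pics/side0.png

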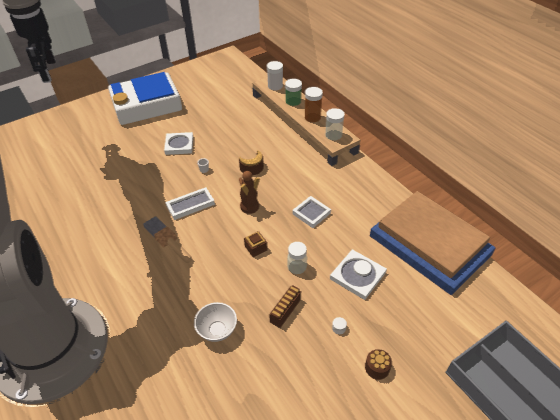

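The top view shows the pieces as crescent (190,174), rosette (452,215), plinth (291,231) and moulding (367,247). The foam blocks are crescent (371,171), rosette (105,225), plinth (285,161) and moulding (201,259). The angel is at (239,206) and the jar at (334,209). There is also a small cup at (160,219), a white knob at (406,219) and a bowl at (352,310). The side view agrees with this.

```bash
cat > h.py <<'E'
import numpy as np,cv2
def cloud(c):
    d=c["depth"];v,u=np.mgrid[:d.shape[0],:d.shape[1]]
    P=np.stack([(u-c["cx"])/c["fx"]*d,(v-c["cy"])/c["fy"]*d,d],-1)
    return P@np.array(c["orientation"]).T+c["xyz"]
def rect(p): # centre, sizes, angle of long side (deg), mm
    (x,y),(w,h),a=cv2.minAreaRect((p[:,:2]*1000).astype(np.float32))
    if h>w:w,h,a=h,w,a+90
    return np.round([x,y,w,h,(a+90)%180-90],1)
E
python3 - <<'E'
from h import *
c=dict(np.load("top0.npz"));P=cloud(c);Z=P[...,2]
print("table z",np.median(Z[230:300,60:150]))
for n,(u,v),r,lo,hi in [("crescent",(190,174),20,.02,.06),("rosette",(452,215),20,.02,.06),("plinth",(291,231),16,.02,.06),("mould",(367,247),25,.02,.06),
 ("Fcres",(371,171),32,.005,.024),("Fros",(105,225),30,.005,.024),("Fpl",(285,161),22,.005,.024),("Fmo",(201,259),35,.005,.024),("fig",(239,206),24,.02,.2),("jar",(334,209),18,.02,.2),("cup",(160,219),12,.01,.2),("knob",(406,219),12,.008,.2),("bowl",(352,310),25,.008,.2)]:
    w=P[v-r:v+r,u-r:u+r].reshape(-1,3);col=c["pixels"][v-r:v+r,u-r:u+r].reshape(-1,3)
    m=(w[:,2]>lo)&(w[:,2]<hi);w=w[m]
    print(n,m.sum(),"zmax",w[:,2].max().round(3),"rect",rect(w),"r",np.hypot(*rect(w)[:2]).round())
for n in ("top","side"):
    c=dict(np.load(n+"0.npz"));im=c["pixels"][:,:,::-1]
    B=im[150:280,75:215] if n=="top" else im[130:280,150:360]
    cv2.imwrite(f"pics/z{n}.png",cv2.resize(B,None,fx=3.7,fy=3.7,interpolation=2))
E
```

```text
table z 0.0001736589186431825
crescent 354 zmax 0.044 rect [642.4 226.1  67.4  47.2  -7.3] r 681.0
rosette 362 zmax 0.043 rect [ 535.9 -415.7   48.8   48.5  -55.5] r 678.0
plinth 307 zmax 0.044 rect [497.9 -17.   41.5  41.1  -0.9] r 498.0
mould 454 zmax 0.045 rect [ 458.2 -202.5   85.8   28.5   22.9] r 501.0
Fcres 1391 zmax 0.021 rect [ 641.7 -206.6  133.9  116.   -80.5] r 674.0
Fros 1074 zmax 0.02 rect [515.6 444.8 122.7 112.3 -76.7] r 681.0
Fpl 769 zmax 0.021 rect [677.1  -3.5  71.7  70.4  12.1] r 677.0
Fmo 1143 zmax 0.021 rect [4.204e+02 1.873e+02 1.434e+02 1.398e+02 4.000e-01] r 460.0
fig 347 zmax 0.127 rect [558.2 110.1  53.5  47.5   2. ] r 569.0
jar 327 zmax 0.075 rect [ 546.8 -118.2   42.7   42.1   -3.4] r 559.0
cup 102 zmax 0.034 rect [527.9 302.   30.9  29.3 -89.4] r 608.0
knob 130 zmax 0.025 rect [ 528.2 -301.9   28.9   28.3   63. ] r 608.0
bowl 973 zmax 0.043 rect [ 310.9 -159.3   87.    86.7  -89.9] r 349.0
```

```bash
cat > fit.py <<'E'
from h import *
from scipy.optimize import minimize
S=2 # px/mm
def sq(w,h): return lambda x,y:(abs(x)<w/2)&(abs(y)<h/2)
cres=lambda x,y:(np.hypot(x-21.5,y)<34)&(np.hypot(x-38.5,y)>26)
cirs=lambda r:(lambda x,y:np.hypot(x,y)<r)
fc=lambda x,y:(abs(x-21.5)<47)&(abs(y)<47)&~((np.hypot(x-21.5,y)<40)&(np.hypot(x-38.5,y)>20))
def plane(c,z,uv):
    d=np.stack([(uv[:,0]-c["cx"])/c["fx"],(uv[:,1]-c["cy"])/c["fy"],np.ones(len(uv))],-1)@np.array(c["orientation"]).T
    return c["xyz"]+d*((z-c["xyz"][2])/d[:,2])[:,None]
def fit(pts,f,x0,R=75):
    "pts mm; max IoU of template f against rasterised pts"
    g=np.arange(-R,R,1.0);X,Y=np.meshgrid(x0[0]+g,x0[1]+g)
    m=np.zeros(X.shape,np.uint8);i=np.round(pts[:,0]-x0[0]+R).astype(int);j=np.round(pts[:,1]-x0[1]+R).astype(int)
    k=(i>=0)&(i<len(g))&(j>=0)&(j<len(g));m[j[k],i[k]]=1
    m=cv2.morphologyEx(m,cv2.MORPH_CLOSE,cv2.getStructuringElement(2,(5,5)))
    m=cv2.medianBlur(m,3)>0
    def cost(p):
        a=np.radians(p[2]);dx,dy=X-p[0],Y-p[1]
        t=f(dx*np.cos(a)+dy*np.sin(a),-dx*np.sin(a)+dy*np.cos(a))
        return -(t&m).sum()/(t|m).sum()
    r=min((minimize(cost,[x0[0],x0[1],x0[2]+da],method="Nelder-Mead",options=dict(initial_simplex=np.array([x0,]*4)+np.array([[0,0,da],[8,0,da],[0,8,da],[0,0,da+15]]))) for da in (-15,0,15)),key=lambda r:r.fun)
    return np.round(r.x,1),round(-r.fun,3)
pieces=[("cres",cres,(640,222,95)),("ros",cirs(25),(536,-416,0)),("pl",sq(42,42),(498,-17,0)),("mo",sq(86,28),(458,-202,23))]
foams=[("Fcres",fc,(620,-207,10)),("Fros",sq(78,78),(516,445,-30)),("Fpl",sq(70,70),(677,-4,12)),("Fmo",sq(114,56),(430,190,0))]
E
python3 - <<'E'
from fit import *
for n in ("top","side"):
    c=dict(np.load(n+"0.npz"));P=cloud(c)*1000;hsv=cv2.cvtColor(c["pixels"],cv2.COLOR_RGB2HSV)
    flat=P.reshape(-1,3);v,u=np.mgrid[:420,:560]
    # supersample pixels through the plane of foam top
    for nm,f,x0 in pieces:
        sel=flat[(np.hypot(flat[:,0]-x0[0],flat[:,1]-x0[1])<70)&(flat[:,2]>20)&(flat[:,2]<60)]
        print(n,nm,fit(np.concatenate([sel+[a,b,0] for a in(-1,0,1) for b in (-1,0,1)]),f,x0))
    big=cv2.resize(hsv,None,fx=3,fy=3,interpolation=cv2.INTER_LINEAR)
    zb=cv2.resize(P[...,2].astype(np.float32),None,fx=3,fy=3)
    V,U=np.nonzero((zb<30))
    Q=plane(c,.016,np.stack([(U-1)/3,(V-1)/3],-1).astype(float))*1000;sv=big[V,U]
    for nm,f,x0 in foams:
        k=np.hypot(Q[:,0]-x0[0],Q[:,1]-x0[1])<80
        m=k&(sv[:,1]<70)&(sv[:,2]>(165 if nm=="Fcres" else 60))
        print(n,nm,fit(Q[m],f,x0,85))
E
```

```text
top cres (array([639.6, 214.4,  81. ]), np.float64(0.875))
top ros (array([ 535.5, -415.5,   -9.9]), np.float64(0.946))
top pl (array([497.8, -18.1,  -1. ]), np.float64(0.945))
top mo (array([ 457.7, -202.2,   23.2]), np.float64(0.92))
top Fcres (array([ 627.9, -226.2,   18.3]), np.float64(0.86))
top Fros (array([517.3, 438.2, -30.9]), np.float64(0.866))
top Fpl (array([675.,  -3.,  14.]), np.float64(0.908))
top Fmo (array([432.3, 201.5,  -6.3]), np.float64(0.897))
side cres (array([638.4, 210.4,  83.4]), np.float64(0.855))
side ros (array([ 532.7, -419.3,   -5.7]), np.float64(0.934))
side pl (array([495.3, -22.2,  -1.5]), np.float64(0.905))
side mo (array([ 455.6, -206.7,   23.2]), np.float64(0.901))
side Fcres (array([ 626.1, -229.8,   18.5]), np.float64(0.833))
side Fros (array([513.2, 430.2, -28.6]), np.float64(0.772))
side Fpl (array([674.1,  -7.2,  14. ]), np.float64(0.778))
side Fmo (array([429.1, 193.8,  -9.4]), np.float64(0.766))
```

```bash
cat > go.py <<'E'
import sys,numpy as np
from bench import sensors
def go(x,y,z,yaw):
    "world mm/deg (yaw = direction of closing axis, mod 180) -> row in tool axes"
    s=sensors.state();R=np.array(s["ee_rot"]);p=np.array(s["position"])*1000
    d=R.T@(np.array([x,y,z])-p);cur=np.degrees(np.arctan2(R[1,1],R[0,1]))
    t=-((yaw-cur+90)%180-90)
    print("t",round(s["time"],2),"pos",p.round(1),"yawy",cur.round(1),"q7",round(s["q"][6]),"q1",round(s["q"][0]),"row",d.round(1),"turn",t.round(1),"gap",round(s["finger_gap"]*1000,1),"F",np.round(s["ft_force"],1))
if __name__=="__main__": go(*map(float,sys.argv[1:]))
E
python3 go.py 639 213 250 82
python3 - <<'E'
from bench import camera,sensors
import numpy as np
c=camera("wrist");s=sensors.state();R=np.array(s["ee_rot"])
print((R.T@(c["xyz"]-s["position"])).round(4),(R.T@c["orientation"]).round(3).tolist(),c["fx"])
E
```

```text
t 0.1 pos [271.2 617.6 255.4] yawy 66.3 q7 -5 q1 -72 row [-499.4 -222.6    5.8] turn -15.7 gap 85.5 F [-0.5 -0.2 -0.4]
[ 0.0765 -0.0005 -0.1169] [[-0.001, -0.955, -0.297], [1.0, -0.0, -0.001], [0.001, -0.297, 0.955]] 363.80186175512375
```

```bash
python3 -m handwheel '[[-499,-223,6,-15.7,-1],[-499,-223,6,-15.7,-1],[-499,-223,6,-15.7,-1],[-499,-223,6,-15.7,-1],[-499,-223,6,-15.7,-1],[-499,-223,6,-15.7,-1],[-499,-223,6,-15.7,-1],[-499,-223,6,-15.7,-1],[-499,-223,6,-15.7,-1],[-499,-223,6,-15.7,-1],[-499,-223,6,-15.7,-1],[-499,-223,6,-15.7,-1],[-499,-223,6,-15.7,-1],[-499,-223,6,-15.7,-1]]' 30
cat > look.py <<'E'
import sys
from fit import *
from bench import camera
def view(names,save=None,cam="wrist"):
    c=camera(cam)
    if save: cv2.imwrite(f"pics/{save}.png",c["pixels"][:,:,::-1])
    P=cloud(c)*1000;flat=P.reshape(-1,3);hsv=cv2.cvtColor(c["pixels"],cv2.COLOR_RGB2HSV)
    print("table z",np.median(flat[(flat[:,2]<10)&(flat[:,2]>-10),2]).round(1))
    zb=cv2.resize(P[...,2].astype(np.float32),None,fx=3,fy=3);big=cv2.resize(hsv,None,fx=3,fy=3)
    for nm,f,x0 in pieces+foams:
        if nm not in names: continue
        if nm[0]!="F":
            k=(np.hypot(flat[:,0]-x0[0],flat[:,1]-x0[1])<70)&(flat[:,2]>15)&(flat[:,2]<60);sel=flat[k]
            print(nm,k.sum(),"ztop",np.percentile(sel[:,2],90).round(1),*fit(np.concatenate([sel+[a,b,0] for a in(-.5,.5) for b in (-.5,.5)]),f,x0),rect(sel/1000))
        else:
            V,U=np.nonzero(zb<30);Q=plane(c,.016,np.stack([(U-1)/3,(V-1)/3],-1).astype(float))*1000;sv=big[V,U]
            k=np.hypot(Q[:,0]-x0[0],Q[:,1]-x0[1])<85
            m=k&(sv[:,1]<70)&(sv[:,2]>(165 if nm=="Fcres" else 60))
            print(nm,m.sum(),*fit(Q[m],f,x0,90))
if __name__=="__main__": view(sys.argv[1].split(","),*sys.argv[2:])
E
python3 look.py cres w1; python3 go.py 639 213 250 82
```

```text
time: 1.9
position: [0.6382, 0.214, 0.2504]
ee_rot: [[-0.99, 0.138, -0.0], [0.138, 0.99, 0.0], [0.0, 0.0, -1.0]]
ft_force: [0.2, 0.2, 0.7]
finger_gap: 0.0853
grasp_force: 0.0
table z -0.6
cres 2323 ztop 40.2 [640.3 214.6  87.1] 0.853 [641.  226.4  68.2  48.1  -5.8]
t 1.95 pos [638.4 213.7 250.4] yawy 82.0 q7 61 q1 -28 row [-0.7 -0.7  0.4] turn 0.0 gap 85.6 F [-0.7 -0.   0.3]
```

View pics/w1.png

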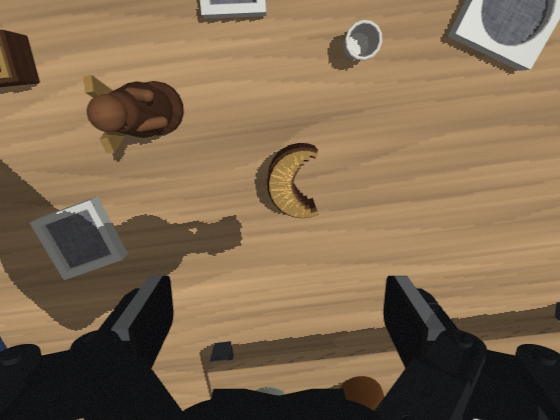

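The wrist view shows the crescent at (292,182), opening to the right (+y), with the back at left. All three views agree within about 2 mm, and its top is at 40 mm. I'm grasping at (640.5, 214.7) with yaw 84°.

```bash
python3 go.py 640.5 214.7 36 84; python3 -m handwheel '[[-2,1,60,-2,-1],[-2,1,120,-2,-1],[-2,1,170,-2,-1],[-2,1,200,-2,-1],[-2,1,214,-2,-1],[-2,1,214,-2,-1],[-2,1,214,-2,1],[-2,1,214,-2,1],[-2,1,214,-2,1],[-2,1,214,-2,1],[-2,1,214,-2,1],[-2,1,214,-2,1],[-2,1,214,-2,1],[-2,1,214,-2,1],[-2,1,214,-2,1]]' 30; python3 go.py 640.5 214.7 36 84
```

```text
t 1.95 pos [638.4 213.7 250.4] yawy 82.0 q7 61 q1 -28 row [ -2.    1.2 214.4] turn -2.0 gap 85.6 F [-0.7 -0.   0.3]
time: 3.82
position: [0.6412, 0.214, 0.0373]
ee_rot: [[-0.994, 0.105, 0.001], [0.105, 0.994, 0.0], [-0.001, 0.001, -1.0]]
ft_force: [-1.2, -0.6, 6.3]
finger_gap: 0.0273
grasp_force: 29.3
t 3.83 pos [641.2 214.   37.3] yawy 84.0 q7 64 q1 -27 row [0.8 0.6 1.3] turn -0.0 gap 27.3 F [-1.2 -0.6  6.3]
```

```bash
python3 -m handwheel '[[0,0,-20,0,1],[0,0,-80,0,1],[0,0,-140,0,1],[0,0,-180,0,1],[0,0,-180,0,1]]'; python3 go.py 627 -227 217 18
```

```text
time: 4.45
position: [0.6429, 0.2146, 0.2219]
ee_rot: [[-0.994, 0.105, 0.008], [0.105, 0.994, 0.004], [-0.008, 0.004, -1.0]]
ft_force: [-0.1, 0.2, -0.9]
finger_gap: 0.0273
grasp_force: 29.3
t 4.45 pos [642.9 214.6 221.9] yawy 84.0 q7 63 q1 -28 row [ -30.5 -440.8    3.3] turn 66.0 gap 27.3 F [-0.1  0.2 -0.9]
```

```bash
python3 -m handwheel '[[-30,-441,3,66,1],[-30,-441,3,66,1],[-30,-441,3,66,1],[-30,-441,3,66,1],[-30,-441,3,66,1],[-30,-441,3,66,1],[-30,-441,3,66,1],[-30,-441,3,66,1],[-30,-441,3,66,1],[-30,-441,3,66,1],[-30,-441,3,66,1],[-30,-441,3,66,1],[-30,-441,3,66,1],[-30,-441,3,66,1],[-30,-441,3,66,1],[-30,-441,3,66,1]]'; python3 look.py Fcres,mo w2; python3 go.py 627 -227 217 18
```

```text
time: 6.45
position: [0.6244, -0.2279, 0.2133]
ee_rot: [[-0.309, 0.951, 0.0], [0.951, 0.309, 0.0], [0.0, 0.0, -1.0]]
ft_force: [-0.2, 1.0, -0.4]
finger_gap: 0.0277
grasp_force: 29.4
table z -0.5
mo 4512 ztop 40.4 [ 456.7 -202.8   23.2] 0.924 [ 456.  -203.3   87.3   28.1   23. ]
Fcres 40356 [ 626.2 -226.9   18.4] 0.638
t 6.5 pos [ 624.4 -227.8  213.3] yawy 18.0 q7 45 q1 -3 row [-0.   2.7 -3.7] turn -0.0 gap 27.7 F [-0.6 -0.  -0.8]
```

View pics/w2.png

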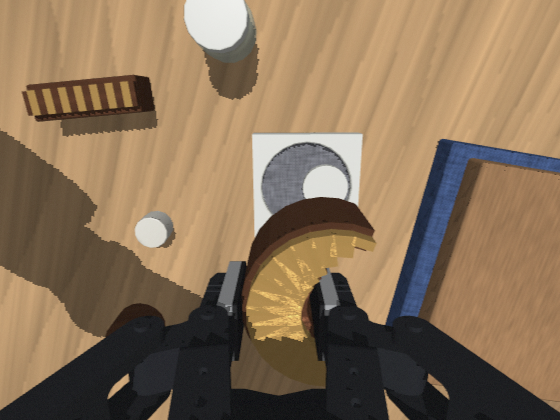

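The wrist view shows the crescent held level with its opening to the right, which matches the island at (325,187) in the foam square centred near (307,187). The seat estimate agrees with the top camera, so I'm lowering.

```bash
python3 go.py 628.2 -226.3 58 18.4; python3 -m handwheel '[[0,4,50,0,1],[0,4,100,0,1],[0,4,135,0,1],[0,4,150,0,1],[0,4,153,0,1],[0,4,153,0,1]]'; python3 go.py 628.2 -226.3 45.3 18.4
```

```text
t 6.5 pos [ 624.4 -227.8  213.3] yawy 18.0 q7 45 q1 -3 row [  0.3   4.1 155.3] turn -0.4 gap 27.7 F [-0.6 -0.  -0.8]
time: 7.25
position: [0.6292, -0.227, 0.0617]
ee_rot: [[-0.309, 0.951, 0.002], [0.951, 0.309, -0.001], [-0.001, 0.002, -1.0]]
ft_force: [0.2, -0.7, -0.6]
finger_gap: 0.0275
grasp_force: 29.4
t 7.25 pos [ 629.2 -227.    61.7] yawy 18.0 q7 48 q1 0 row [ 1.  -0.7 16.4] turn -0.4 gap 27.5 F [ 0.2 -0.7 -0.6]
```

```bash
python3 -m handwheel '[[1,-1,4,0,1],[1,-1,8,0,1],[1,-1,11,0,1],[1,-1,13,0,1],[1,-1,14.5,0,1],[1,-1,15.5,0,1],[1,-1,16,0,1],[1,-1,16,0,1]]'; python3 go.py 628.2 -226.3 45.3 18.4
```

```text
time: 8.25
position: [0.6269, -0.2259, 0.0453]
ee_rot: [[-0.309, 0.951, 0.0], [0.951, 0.309, 0.001], [0.0, 0.0, -1.0]]
ft_force: [-2.2, 2.5, 7.7]
finger_gap: 0.0272
grasp_force: 30.4
t 8.25 pos [ 626.9 -225.9   45.3] yawy 18.0 q7 49 q1 0 row [-0.8  1.1  0. ] turn -0.4 gap 27.2 F [-2.2  2.5  7.7]
```

```bash
python3 -m handwheel '[[0,0,0,0,0.2],[0,0,0,0,-0.2],[0,0,0,0,-1],[0,0,0,0,-1],[0,0,0,0,-1],[0,0,0,0,-1],[0,0,0,0,-1],[0,0,-20,0,-1],[0,0,-60,0,-1],[0,0,-120,0,-1],[0,0,-170,0,-1],[0,0,-205,0,-1],[0,0,-205,0,-1]]'; python3 look.py ros w3; python3 go.py 535 -416 250 38
```

```text
time: 9.88
position: [0.6285, -0.227, 0.2545]
ee_rot: [[-0.308, 0.951, 0.008], [0.951, 0.308, -0.002], [-0.004, 0.007, -1.0]]
ft_force: [0.8, -0.5, -1.2]
finger_gap: 0.0854
grasp_force: 0.0
table z -0.5
t 9.93 pos [ 627.5 -226.4  252. ] yawy 18.0 q7 44 q1 -4 row [-151.8 -146.5    1.7] turn -20.0 gap 85.3 F [-0.1  0.9 -1.3]Traceback (most recent call last):
  File "look.py", line 20, in <module>
    if __name__=="__main__": view(sys.argv[1].split(","),*sys.argv[2:])
                             ~~~~^^^^^^^^^^^^^^^^^^^^^^^^^^^^^^^^^^^^^^
  File "look.py", line 14, in view
    print(nm,k.sum(),"ztop",np.percentile(sel[:,2],90).round(1),*fit(np.concatenate([sel+[a,b,0] for a in(-.5,.5) for b in (-.5,.5)]),f,x0),rect(sel/1000))
                            ~~~~~~~~~~~~~^^^^^^^^^^^^^
    return _quantile_unchecked(
        a, q, axis, out, overwrite_input, method, keepdims, weights)
    return _ureduce(a,
                    func=_quantile_ureduce_func,
    ...<5 lines>...
                    overwrite_input=overwrite_input,
                    method=method)
    r = func(a, **kwargs)
    result = _quantile(arr,
                       quantiles=q,
    ...<2 lines>...
                       out=out,
                       weights=wgt)
    slices_having_nans = np.isnan(arr[-1, ...])
                                  ~~~^^^^^^^^^
IndexError: index -1 is out of bounds for axis 0 with size 0
```

View pics/w3.png

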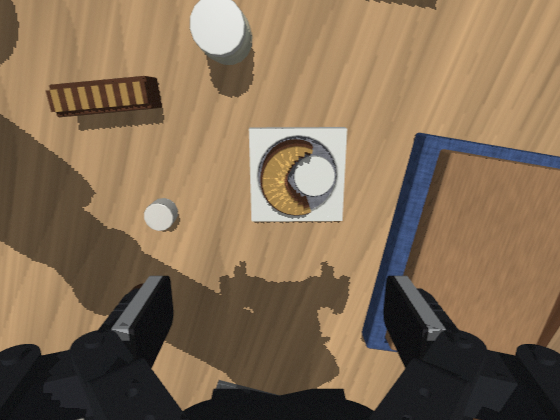

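The crescent sits in its recess around the island at (297,178). The rosette is next.

```bash
python3 -m handwheel '[[-152,-147,2,0,-1],[-152,-147,2,0,-1],[-152,-147,2,0,-1],[-152,-147,2,0,-1],[-152,-147,2,0,-1],[-152,-147,2,0,-1],[-152,-147,2,0,-1],[-152,-147,2,0,-1]]'; python3 look.py ros; python3 go.py 536 -415.5 36 18
```

```text
time: 10.92
position: [0.535, -0.4145, 0.2472]
ee_rot: [[-0.311, 0.95, 0.0], [0.95, 0.311, 0.001], [0.0, 0.0, -1.0]]
ft_force: [0.4, 0.2, -0.4]
finger_gap: 0.0859
grasp_force: 0.0
table z -0.5
ros 2229 ztop 39.1 [ 533.5 -416.5   -8.9] 0.961 [ 533.2 -416.7   49.3   48.9  -77.3]
t 10.97 pos [ 534.8 -414.9  247.3] yawy 18.1 q7 63 q1 14 row [ -1.    0.9 211.3] turn 0.1 gap 85.6 F [-0.7  1.   0.5]
```

```bash
python3 -m handwheel '[[-1,-1,60,0,-1],[-1,-1,120,0,-1],[-1,-1,170,0,-1],[-1,-1,200,0,-1],[-1,-1,212,0,-1],[-1,-1,212,0,-1],[-1,-1,212,0,1],[-1,-1,212,0,1],[-1,-1,212,0,1],[-1,-1,212,0,1],[-1,-1,212,0,1],[-1,-1,212,0,1],[-1,-1,212,0,1]]' 30; python3 go.py 534 -416 36 18; python3 -m handwheel '[[0,0,-15,0,1],[0,0,-70,0,1],[0,0,-130,0,1],[0,0,-185,0,1],[0,0,-215,0,1],[0,0,-215,0,1]]';python3 go.py 517 438 250 60
```

```text
time: 12.6
position: [0.5342, -0.4177, 0.0371]
ee_rot: [[-0.309, 0.951, 0.002], [0.951, 0.309, -0.001], [-0.002, 0.002, -1.0]]
ft_force: [-1.3, -0.3, 5.9]
finger_gap: 0.0483
grasp_force: 30.8
t 12.6 pos [ 534.2 -417.7   37.1] yawy 18.0 q7 68 q1 18 row [1.7 0.3 1.1] turn -0.0 gap 48.3 F [-1.3 -0.3  5.9]
time: 13.35
position: [0.5343, -0.4183, 0.2544]
ee_rot: [[-0.309, 0.951, 0.006], [0.951, 0.309, -0.003], [-0.005, 0.004, -1.0]]
ft_force: [-0.3, 0.1, -1.7]
finger_gap: 0.0484
grasp_force: 31.6
t 13.35 pos [ 534.3 -418.3  254.4] yawy 18.0 q7 63 q1 13 row [819.9 247.7   1.4] turn -42.0 gap 48.4 F [-0.3  0.1 -1.7]
```

```bash
python3 -m handwheel '[[740,248,0,0,1],[740,248,0,0,1],[740,248,0,0,1],[740,248,0,0,1],[740,248,0,0,1],[740,248,0,0,1],[740,248,0,0,1],[740,248,0,0,1],[740,248,0,0,1],[740,248,0,0,1],[740,248,0,0,1],[740,248,0,0,1],[740,248,0,0,1],[740,248,0,0,1],[740,248,0,0,1],[740,248,0,0,1],[740,248,0,0,1]]'; python3 look.py Fros,Fmo w4; python3 go.py 517 438 250 18
```

```text
time: 15.48
position: [0.5411, 0.362, 0.2504]
ee_rot: [[-0.307, 0.952, 0.0], [0.952, 0.307, -0.0], [-0.0, 0.0, -1.0]]
ft_force: [0.3, 0.1, -0.9]
finger_gap: 0.0486
grasp_force: 31.6
table z -0.5
Fros 68059 [516.2 439.5 -30.5] 0.959
Fmo 44121 [428.  207.2   2.1] 0.771
t 15.53 pos [541.1 362.3 250.5] yawy 17.9 q7 -15 q1 -50 row [79.4  0.4  0.5] turn -0.1 gap 48.6 F [ 0.2 -0.7 -0.7]
```

View pics/w4.png

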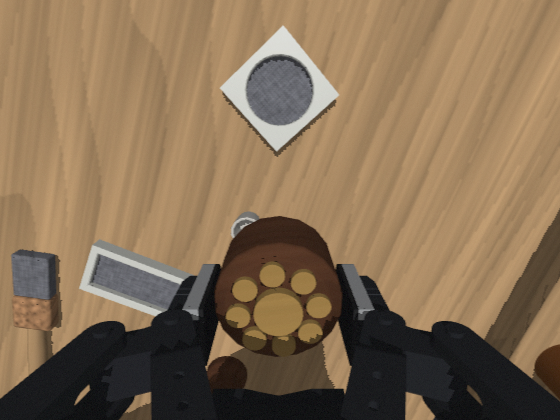

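The foam is clear at (280,90), and the fit IoU is 0.96 at (516.3, 439.3). The rosette is held square between the pads.

```bash
python3 -m handwheel '[[50,0,0,0,1],[80,0,0,0,1],[80,0,50,0,1],[80,0,100,0,1],[80,0,150,0,1],[80,0,180,0,1],[80,0,189,0,1],[80,0,189,0,1],[80,0,189,0,1]]'; python3 go.py 516.6 438.3 45 18
```

```text
time: 16.65
position: [0.5171, 0.4401, 0.0632]
ee_rot: [[-0.309, 0.951, 0.002], [0.951, 0.309, 0.002], [0.001, 0.003, -1.0]]
ft_force: [0.2, 0.2, -0.7]
finger_gap: 0.0488
grasp_force: 31.6
t 16.65 pos [517.1 440.1  63.2] yawy 18.0 q7 -19 q1 -54 row [-1.6 -1.1 18.2] turn -0.0 gap 48.8 F [ 0.2  0.2 -0.7]
```

```bash
python3 -m handwheel '[[-1,-1,5,0,1],[-1,-1,9,0,1],[-1,-1,12,0,1],[-1,-1,14.5,0,1],[-1,-1,16.5,0,1],[-1,-1,17.5,0,1],[-1,-1,18.5,0,1],[-1,-1,18.5,0,1]]'; python3 go.py 516.6 438.3 45 18
```

```text
time: 17.65
position: [0.5154, 0.4381, 0.045]
ee_rot: [[-0.309, 0.951, -0.001], [0.951, 0.309, 0.0], [0.001, -0.0, -1.0]]
ft_force: [-6.2, -4.9, 16.2]
finger_gap: 0.0487
grasp_force: 33.2
t 17.65 pos [515.4 438.1  45. ] yawy 18.0 q7 -19 q1 -53 row [-0.2  1.2 -0. ] turn -0.0 gap 48.7 F [-6.2 -4.9 16.2]
```

```bash
python3 -m handwheel '[[0,0,0,0,0],[0,0,0,0,-1],[0,0,0,0,-1],[0,0,0,0,-1],[0,0,0,0,-1],[0,0,-20,0,-1],[0,0,-70,0,-1],[0,0,-130,0,-1],[0,0,-180,0,-1],[0,0,-205,0,-1],[0,0,-205,0,-1]]'; python3 look.py Fmo w5; python3 go.py 497 -18.5 250 -1
```

```text
time: 19.02
position: [0.5167, 0.4389, 0.2519]
ee_rot: [[-0.309, 0.951, 0.004], [0.951, 0.309, 0.005], [0.003, 0.006, -1.0]]
ft_force: [-0.2, -0.3, -0.1]
finger_gap: 0.0851
grasp_force: 0.0
table z -0.6
Fmo 16356 [469.3 191.5  78.7] 0.422
t 19.07 pos [515.7 438.3 249.5] yawy 18.0 q7 -21 q1 -56 row [-428.6 -158.9   -1.4] turn 19.0 gap 85.5 F [-1.4 -0.1 -0.3]
```

View pics/w5.png

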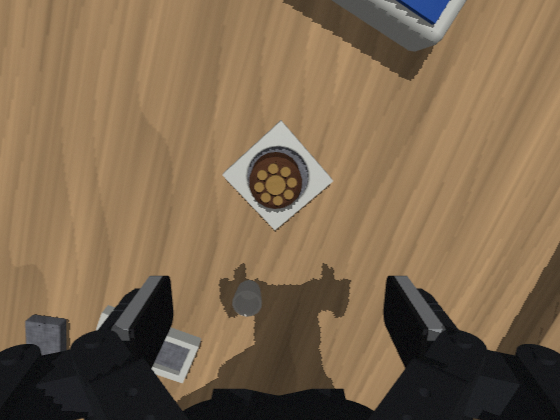

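The rosette sits in its recess at (275,183), with floor visible around it. The plinth is next.

```bash
python3 -m handwheel '[[-429,-159,-1,19,-1],[-429,-159,-1,19,-1],[-429,-159,-1,19,-1],[-429,-159,-1,19,-1],[-429,-159,-1,19,-1],[-429,-159,-1,19,-1],[-429,-159,-1,19,-1],[-429,-159,-1,19,-1],[-429,-159,-1,19,-1],[-429,-159,-1,19,-1],[-429,-159,-1,19,-1],[-429,-159,-1,19,-1]]'; python3 look.py pl,mo; python3 go.py 497 -18.5 35.5 -1
```

```text
time: 20.58
position: [0.4967, -0.0179, 0.2486]
ee_rot: [[0.016, 1.0, -0.0], [1.0, -0.016, 0.0], [-0.0, -0.0, -1.0]]
ft_force: [-0.2, 0.4, 0.1]
finger_gap: 0.0856
grasp_force: 0.0
table z -0.5
pl 2039 ztop 39.9 [495.4 -17.6  -3.2] 0.941 [495.8 -18.2  42.2  41.9  87.4]
mo 2508 ztop 40.1 [ 455.7 -200.4   21.8] 0.909 [ 454.5 -200.9   88.    27.6   20.6]
t 20.62 pos [496.7 -18.2 248.7] yawy -0.9 q7 1 q1 -30 row [ -0.3   0.3 213.2] turn 0.1 gap 85.4 F [-0.8  0.   0.6]
```

```bash
python3 -m handwheel '[[0,0,60,1,-1],[0,0,120,1,-1],[0,0,170,1,-1],[0,0,200,1,-1],[0,0,213,1,-1],[0,0,213,1,-1],[0,0,213,1,1],[0,0,213,1,1],[0,0,213,1,1],[0,0,213,1,1],[0,0,213,1,1],[0,0,213,1,1],[0,0,213,1,1]]' 30; python3 go.py 496 -18 36 -2; python3 -m handwheel '[[0,0,-15,0,1],[0,0,-70,0,1],[0,0,-130,0,1],[0,0,-180,0,1],[0,0,-200,0,1],[0,0,-200,0,1]]';python3 go.py 675 -3 240 14
```

```text
time: 22.25
position: [0.4975, -0.0189, 0.0369]
ee_rot: [[0.035, 0.999, 0.002], [0.999, -0.035, 0.001], [0.001, 0.002, -1.0]]
ft_force: [-1.1, -0.3, 7.1]
finger_gap: 0.0413
grasp_force: 30.7
t 22.25 pos [497.5 -18.9  36.9] yawy -2.0 q7 14 q1 -21 row [ 0.8 -1.5  0.8] turn -0.0 gap 41.3 F [-1.1 -0.3  7.1]
time: 23.0
position: [0.4974, -0.019, 0.2379]
ee_rot: [[0.035, 0.999, 0.004], [0.999, -0.035, 0.002], [0.002, 0.004, -1.0]]
ft_force: [-1.3, -0.2, -1.7]
finger_gap: 0.0413
grasp_force: 31.0
t 23.0 pos [497.4 -19.  237.9] yawy -2.0 q7 2 q1 -32 row [ 22.2 176.9  -1.3] turn -16.0 gap 41.3 F [-1.3 -0.2 -1.7]
```

```bash
python3 -m handwheel '[[-55,199,0,-16,1],[-55,199,0,-16,1],[-55,199,0,-16,1],[-55,199,0,-16,1],[-55,199,0,-16,1],[-55,199,0,-16,1],[-55,199,0,-16,1],[-55,199,0,-16,1]]'; python3 look.py Fpl,cres w6; python3 go.py 675 -4 63 14
```

```text
time: 24.0
position: [0.6931, -0.0805, 0.2361]
ee_rot: [[-0.242, 0.97, 0.0], [0.97, 0.242, 0.001], [0.001, 0.0, -1.0]]
ft_force: [-0.4, -0.0, -1.2]
finger_gap: 0.0416
grasp_force: 31.0
table z -0.5
t 24.05 pos [693.3 -80.6 236.2] yawy 14.0 q7 29 q1 -17 row [ 78.7   0.7 173.2] turn 0.0 gap 41.5 F [-0.7  0.3 -0.2]Traceback (most recent call last):
  File "look.py", line 20, in <module>
    if __name__=="__main__": view(sys.argv[1].split(","),*sys.argv[2:])
                             ~~~~^^^^^^^^^^^^^^^^^^^^^^^^^^^^^^^^^^^^^^
  File "look.py", line 14, in view
    print(nm,k.sum(),"ztop",np.percentile(sel[:,2],90).round(1),*fit(np.concatenate([sel+[a,b,0] for a in(-.5,.5) for b in (-.5,.5)]),f,x0),rect(sel/1000))
                            ~~~~~~~~~~~~~^^^^^^^^^^^^^
    return _quantile_unchecked(
        a, q, axis, out, overwrite_input, method, keepdims, weights)
    return _ureduce(a,
                    func=_quantile_ureduce_func,
    ...<5 lines>...
                    overwrite_input=overwrite_input,
                    method=method)
    r = func(a, **kwargs)
    result = _quantile(arr,
                       quantiles=q,
    ...<2 lines>...
                       out=out,
                       weights=wgt)
    slices_having_nans = np.isnan(arr[-1, ...])
                                  ~~~^^^^^^^^^
IndexError: index -1 is out of bounds for axis 0 with size 0
```

View pics/w6.png

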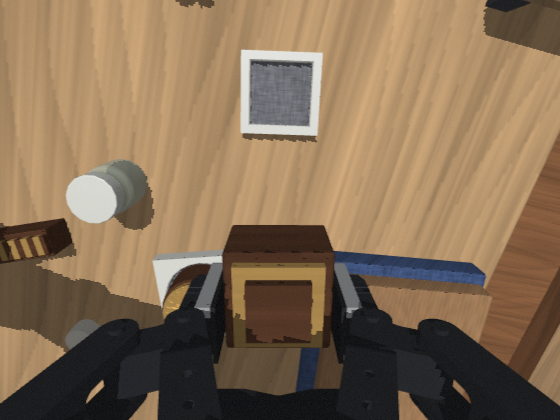

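The plinth recess is at (281,93), nearly aligned with the held plinth. I asked for the crescent as well, which was out of view, so I'm refitting the foam alone.

```bash
python3 look.py Fpl; python3 go.py 675 -4 63 14
```

```text
table z -0.5
Fpl 59767 [674.8  -3.4  12.5] 0.96
t 24.1 pos [693.4 -80.7 236.1] yawy 14.0 q7 29 q1 -17 row [ 78.8   0.7 173.2] turn 0.0 gap 41.6 F [-0.2  0.9 -1. ]
```

```bash
python3 -m handwheel '[[50,0.5,0,1.5,1],[78,0.5,0,1.5,1],[78,0.5,50,1.5,1],[78,0.5,100,1.5,1],[78,0.5,145,1.5,1],[78,0.5,170,1.5,1],[78,0.5,173,1.5,1],[78,0.5,173,1.5,1],[78,0.5,173,1.5,1]]'; python3 go.py 675 -4 45 12.5
```

```text
time: 25.22
position: [0.6764, -0.0052, 0.0645]
ee_rot: [[-0.216, 0.976, 0.003], [0.976, 0.216, 0.0], [-0.0, 0.003, -1.0]]
ft_force: [-0.6, -0.2, -1.3]
finger_gap: 0.0417
grasp_force: 31.0
t 25.23 pos [676.4  -5.2  64.5] yawy 12.5 q7 25 q1 -21 row [ 1.5 -1.2 19.5] turn -0.0 gap 41.7 F [-0.6 -0.2 -1.3]
```

```bash
python3 -m handwheel '[[1,-0.5,6,0,1],[1,-0.5,10,0,1],[1,-0.5,13,0,1],[1,-0.5,15.5,0,1],[1,-0.5,17.5,0,1],[1,-0.5,18.5,0,1],[1,-0.5,19.5,0,1],[1,-0.5,19.5,0,1]]'; python3 go.py 675 -4 45 12.5;  python3 -m handwheel '[[0,0,0,0,0],[0,0,0,0,-1],[0,0,0,0,-1],[0,0,0,0,-1],[0,0,0,0,-1],[0,0,-20,0,-1],[0,0,-70,0,-1],[0,0,-130,0,-1],[0,0,-180,0,-1],[0,0,-205,0,-1],[0,0,-205,0,-1]]'; python3 look.py mo w7; python3 go.py 456 -202.5 250 112.7
```

```text
time: 26.22
position: [0.6746, -0.0044, 0.0449]
ee_rot: [[-0.216, 0.976, -0.0], [0.976, 0.216, 0.001], [0.001, 0.0, -1.0]]
ft_force: [-5.9, 0.7, 11.5]
finger_gap: 0.0416
grasp_force: 32.5
t 26.23 pos [674.6  -4.4  44.9] yawy 12.5 q7 26 q1 -20 row [ 0.3  0.5 -0.1] turn -0.0 gap 41.6 F [-5.9  0.7 11.5]
time: 27.6
position: [0.6759, -0.0047, 0.2522]
ee_rot: [[-0.216, 0.976, 0.006], [0.976, 0.216, 0.001], [-0.001, 0.006, -1.0]]
ft_force: [0.7, -0.1, -0.6]
finger_gap: 0.0853
grasp_force: 0.0
table z -0.5
mo 2542 ztop 40.3 [ 457.  -201.4   23.2] 0.887 [ 456.7 -202.5   86.    29.    23. ]
t 27.65 pos [674.9  -4.4 249.9] yawy 12.5 q7 20 q1 -25 row [-146.1 -256.5   -0.7] turn 79.8 gap 85.3 F [-0.2 -0.1 -0.7]
```

View pics/w7.png

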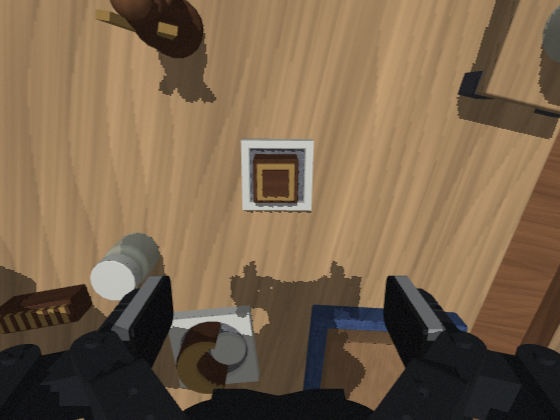

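The plinth is centred in its recess at (277,177). The moulding is next.

```bash
python3 -m handwheel '[[-146,-256,0,80,-1],[-146,-256,0,80,-1],[-146,-256,0,80,-1],[-146,-256,0,80,-1],[-146,-256,0,80,-1],[-146,-256,0,80,-1],[-146,-256,0,80,-1],[-146,-256,0,80,-1],[-146,-256,0,80,-1],[-146,-256,0,80,-1],[-146,-256,0,80,-1]]'; python3 look.py mo; python3 go.py 456.5 -202.5 36 113; python3 -c "
from bench import sensors;print(sensors.state()['q'])"
```

```text
time: 29.02
position: [0.456, -0.2022, 0.2481]
ee_rot: [[0.924, 0.383, -0.0], [0.383, -0.924, 0.0], [-0.0, -0.0, -1.0]]
ft_force: [-0.7, -0.2, 0.1]
finger_gap: 0.0858
grasp_force: 0.0
table z -0.4
mo 2775 ztop 40.4 [ 456.8 -202.4   23.2] 0.947 [ 456.  -202.9   86.2   27.8   22.5]
t 29.07 pos [ 456.1 -202.2  248.2] yawy -67.5 q7 -34 q1 -28 row [  0.3   0.5 212.2] turn -0.5 gap 85.6 F [ 0.4  0.9 -0.5]
[-27.93704898  15.60508787  53.73411682 115.76395838 -15.19996922
  55.82563538 -34.02402248]
```

```bash
python3 -m handwheel '[[0,0.5,60,-0.5,-1],[0,0.5,120,-0.5,-1],[0,0.5,170,-0.5,-1],[0,0.5,200,-0.5,-1],[0,0.5,212,-0.5,-1],[0,0.5,212,-0.5,-1],[0,0.5,212,-0.5,1],[0,0.5,212,-0.5,1],[0,0.5,212,-0.5,1],[0,0.5,212,-0.5,1],[0,0.5,212,-0.5,1],[0,0.5,212,-0.5,1],[0,0.5,212,-0.5,1],[0,0.5,212,-0.5,1],[0,0.5,212,-0.5,1]]' 35; python3 go.py 456.5 -202.5 36 113; python3 -m handwheel '[[0,0,-15,0,1],[0,0,-70,0,1],[0,0,-130,0,1],[0,0,-180,0,1],[0,0,-210,0,1],[0,0,-210,0,1]]';python3 go.py 432 200 245 83
```

```text
time: 30.95
position: [0.4569, -0.2027, 0.037]
ee_rot: [[0.921, 0.391, 0.001], [0.391, -0.921, 0.0], [0.001, 0.0, -1.0]]
ft_force: [-0.5, 1.2, 5.5]
finger_gap: 0.0272
grasp_force: 34.7
t 30.95 pos [ 456.9 -202.7   37. ] yawy -67.0 q7 -14 q1 -10 row [-0.3 -0.3  1. ] turn -0.0 gap 27.2 F [-0.5  1.2  5.5]
time: 31.7
position: [0.4573, -0.2032, 0.2488]
ee_rot: [[0.921, 0.391, 0.005], [0.391, -0.921, 0.0], [0.005, 0.002, -1.0]]
ft_force: [0.0, 0.5, -0.9]
finger_gap: 0.0277
grasp_force: 34.8
t 31.7 pos [ 457.3 -203.2  248.8] yawy -67.0 q7 -32 q1 -29 row [ 134.1 -381.1    3.8] turn 30.0 gap 27.7 F [ 0.   0.5 -0.9]
```

```bash
python3 -m handwheel '[[101,-281,0,30,1],[101,-281,0,30,1],[101,-281,0,30,1],[101,-281,0,30,1],[101,-281,0,30,1],[101,-281,0,30,1],[101,-281,0,30,1],[101,-281,0,30,1],[101,-281,0,30,1],[101,-281,0,30,1]]'; sed -i 's/(430,190,0)/(431,200,-6)/' fit.py; python3 look.py Fmo w8; python3 go.py 432 200 245 83
```

```text
time: 32.95
position: [0.4397, 0.0944, 0.2463]
ee_rot: [[0.992, -0.124, -0.0], [-0.124, -0.992, 0.0], [-0.0, -0.0, -1.0]]
ft_force: [-0.2, -0.6, 0.4]
finger_gap: 0.0271
grasp_force: 34.9
table z -0.4
Fmo 61421 [432.6 199.2  -5.2] 0.897
t 33.0 pos [439.7  94.6 246.3] yawy -97.1 q7 -103 q1 -76 row [ -20.7 -103.6    1.3] turn -0.1 gap 27.3 F [ 0.6 -0.4 -1.6]
```

View pics/w8.png

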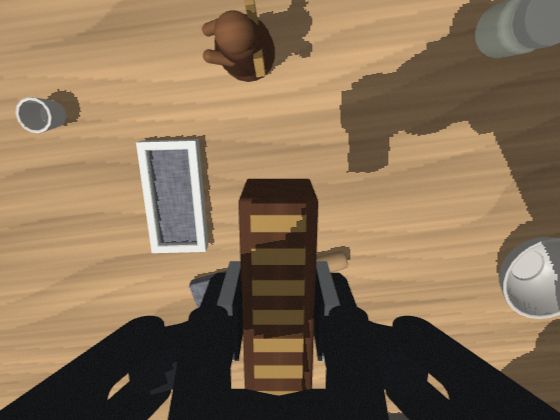

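```bash
python3 - <<'E'
from fit import *
from bench import camera
c=camera("wrist");im=c["pixels"];hsv=cv2.cvtColor(im,cv2.COLOR_RGB2HSV)
r=hsv[125:270,125:222];m=((r[...,1]<60)&(r[...,2]>150)).astype(np.uint8)
cn=max(cv2.findContours(m,0,1)[0],key=cv2.contourArea);cn=cn[:,0]+[125,125]
Q=plane(c,.016,cv2.convexHull(cn.astype(np.int32))[:,0].astype(float))
print(rect(Q))
ap=cv2.approxPolyDP(cn.astype(np.int32),6,True)[:,0];print(ap.tolist(),(plane(c,.016,ap.astype(float))*1000).round(1).tolist())
m2=((r[...,1]<70)&(r[...,2]<150)&(r[...,2]>60)).astype(np.uint8);m2=cv2.morphologyEx(m2,cv2.MORPH_OPEN,np.ones((5,5)))
cf=max(cv2.findContours(m2,0,1)[0],key=cv2.contourArea)[:,0]+[125,125]
print("floor",rect(plane(c,.008,cf.astype(float))))
E
```

```text
[431.3 201.  114.4  56.6  -5.6]
[[137, 142], [152, 252], [205, 251], [195, 141]] [[490.5, 222.2, 16.0], [378.1, 233.8, 16.0], [372.3, 179.0, 16.0], [484.6, 167.7, 16.0]]
floor [429.5 203.7 100.   40.7  -5.8]
```

The moulding recess is at pixel corners (137,142) to (205,251). It measures 114.4×56.6 mm (true 114×56), with centre (431.3, 201.0) and yaw −5.7°. The moulding is held straight.

```bash
python3 -m handwheel '[[-12,-55,0,-1.4,1],[-21.5,-104.5,0,-1.4,1],[-21.5,-104.5,0,-1.4,1],[-21.5,-104.5,50,-1.4,1],[-21.5,-104.5,100,-1.4,1],[-21.5,-104.5,150,-1.4,1],[-21.5,-104.5,180,-1.4,1],[-21.5,-104.5,183,-1.4,1],[-21.5,-104.5,183,-1.4,1],[-21.5,-104.5,183,-1.4,1]]'; python3 go.py 431.3 201 45 84.3
```

```text
time: 34.3
position: [0.432, 0.2022, 0.0646]
ee_rot: [[0.995, -0.098, 0.002], [-0.098, -0.995, 0.002], [0.002, -0.002, -1.0]]
ft_force: [-0.2, -0.2, -0.1]
finger_gap: 0.0273
grasp_force: 34.9
t 34.3 pos [432.  202.2  64.6] yawy -95.6 q7 -91 q1 -64 row [-0.6  1.3 19.6] turn 0.1 gap 27.3 F [-0.2 -0.2 -0.1]
```

```bash
python3 -m handwheel '[[0,0.5,6,0,1],[0,0.5,10,0,1],[0,0.5,13,0,1],[0,0.5,15.5,0,1],[0,0.5,17.5,0,1],[0,0.5,18.5,0,1],[0,0.5,19.5,0,1],[0,0.5,19.5,0,1]]'; python3 go.py 431.3 201 45 84.3;  python3 -m handwheel '[[0,0,0,0,0.3],[0,0,0,0,-1],[0,0,0,0,-1],[0,0,0,0,-1],[0,0,0,0,-1],[0,0,0,0,-1],[0,0,-20,0,-1],[0,0,-70,0,-1],[0,0,-130,0,-1],[0,0,-180,0,-1],[0,0,-205,0,-1],[0,0,-205,0,-1]]'; python3 - <<'E'
from h import *
from bench import camera
w=camera("wrist");cv2.imwrite("pics/w9.png",w["pixels"][:,:,::-1])
c=camera("top");im=c["pixels"][140:290,75:475,::-1];cv2.imwrite("pics/top9.png",cv2.resize(im,None,fx=2,fy=2,interpolation=2))
P=cloud(c)
for n,(u,v),r in [("fig",(239,206),24),("jar",(334,209),18),("mo",(201,259),14),("ros",(105,225),9),("cres",(373,175),10),("pl",(285,161),9)]:
    p=P[v-r:v+r,u-r:u+r].reshape(-1,3);p=p[(p[:,2]>.028)];print(n,p[:,2].max().round(3),rect(p))
E
```

```text
time: 35.3
position: [0.4309, 0.2012, 0.0449]
ee_rot: [[0.995, -0.098, -0.001], [-0.098, -0.995, 0.002], [-0.001, -0.002, -1.0]]
ft_force: [-5.0, -1.1, 21.4]
finger_gap: 0.0278
grasp_force: 37.8
t 35.3 pos [430.9 201.2  44.9] yawy -95.6 q7 -89 q1 -62 row [ 0.4  0.2 -0.1] turn 0.1 gap 27.8 F [-5.  -1.1 21.4]
time: 36.8
position: [0.4318, 0.202, 0.2502]
ee_rot: [[0.995, -0.097, 0.002], [-0.097, -0.995, 0.003], [0.002, -0.004, -1.0]]
ft_force: [-0.2, -0.4, -0.6]
finger_gap: 0.0856
grasp_force: 0.0
fig 0.957 [493.4  75.3 194.   51.1  27.6]
jar 0.957 [498.7 -57.  199.8  44.6 -51.7]
mo 0.957 [432.9 113.6 211.5  64.  -89.3]
ros 0.601 [457.2 176.7  28.7  17.6  86.1]
cres 0.052 [ 632.1 -220.    53.4   39.3  -74.5]
pl 0.957 [ 5.555e+02 -3.000e+00  2.724e+02  4.190e+01 -2.000e-01]
```

View pics/w9.png

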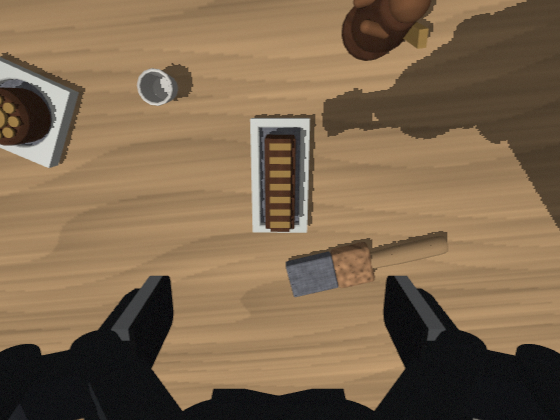

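View pics/top9.png

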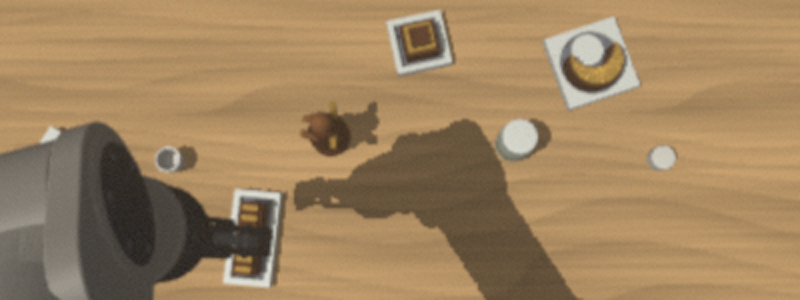

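All four are in. The moulding's lower end, at (280,230), looks close to the wall in the wrist view. That is probably parallax, so I'm checking its top height and level by depth.

```bash
python3 - <<'E'
from h import *
from bench import camera
P=cloud(camera("wrist"))*1000
p=P[110:240,240:320].reshape(-1,3);p=p[p[:,2]>35];print(rect(p/1000))
a=np.radians(-5.7);d=p[:,:2]-[431.3,201];s=d@[np.cos(a),np.sin(a)];t=d@[-np.sin(a),np.cos(a)]
for lo in range(-45,45,15):
    k=(s>lo)&(s<=lo+15)&(abs(t)<7);print(lo,k.sum(),np.median(p[k,2]).round(1))
print("s",s.min(),s.max(),"t",t.min(),t.max())
E
```

```text
[446.4 199.9 119.4  28.   -5.6]
-45 221 47.6
-30 231 47.7
-15 247 47.7
0 245 47.7
15 276 47.6
30 242 47.5
s -44.52551099798587 74.90496192372879 t -13.64189943397989 14.375442676084324
```

The moulding's top is level at 47.6 mm along its length, against 48 mm expected when seated. It is centred within about 1 mm, and the robot is clear, so I'm handing in.

```bash
python3 -c "
from bench import manip;print(manip.sign_off())"
```

```text
the job is handed in; nothing more can be done
None
```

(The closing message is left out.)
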